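# Fetch the solid hold-down weight from the deck box

## Task

Clear all the tube offcuts off the deck box's lid and the square frame's cover sheet into the offcut bin, then flip up the ring pull and open the lid. Two look-alike steel cylinders stand inside: feel for them, tell by weight which is the solid one, and set that one on the frame's cover sheet to hold it down, leaving the hollow one in the box. Then shut the lid fully without slamming it, ring folded flat, and leave all the other tools where they lie.

Things in the scene. Friction and masses are not known exactly. Their poses are not given: they have to be found in the camera images.
- box: Grey sheet-steel deck box with a flush lid, fixed: 200 mm (its x, robot's side to far side) by 300 mm (its y), 82 mm tall, walls and floor 4 mm. Origin: centre of its underside, z up. The lid lies flush inside the rim, top at z = 82 mm.
- box_floor (a point): Centre of the box's inner floor (box z = 4 mm). Hidden here, poses not reported, stand two look-alike upright steel cylinders, 45 mm across, 45 mm tall (tops at box z = 49 mm): the solid hold-down weight, 0.48 to 0.64 kg, and a hollow capped tube, 0.13 to 0.17 kg. Axes between 38 mm nearer and 16 mm farther (box x) and within 92 mm (box y) of this point, at least 75 mm apart along y.
- lid (a joint): Angle of the aluminium tread-plate lid, rad: 0 shut and flush, 1.57 upright, 2.0 fully open. Hinged along the box's far (+x) rim; free edge 191 mm from the hinge, on the robot's side; plate 4 mm thick, 290 mm along y. Mass 0.6 kg; a stiff hinge (0.8 N m of friction) keeps it wherever it is left.
- lid_hinge (a point): Point on the lid's hinge axis at mid length, in the box's frame at x = +96 mm, y = 0, z = 80 mm; the axis runs along the box's y.
- ring (a joint): Angle of the ring pull in the lid, rad: 0 folded flat in its cup, 1.57 square to the lid, 1.75 its stop. U-shaped bail of 8 mm round steel bar, hinged parallel to the box's y, 172 mm from the lid's hinge; its cross bar (48 mm clear between the legs) is 46 mm from the ring's hinge, towards the lid's hinge. Falls flat by its own weight when let go.
- ring_grip (a point): Middle of the ring's cross bar (its axis), 4.5 mm below the lid's top when folded flat; moves with the ring. The ring lies in a cup sunk 20 mm into the lid (also 18 mm proud below it), 72 mm wide (y), 96 mm long (x): 34 mm are clear beyond the bar and 42 mm between the bar and the ring's hinge for the fingers.
- bin: Open grey offcut bin, fixed: 260 mm (x) by 200 mm (y), 80 mm tall, walls 4 mm, floor about 4 mm. Origin: centre of its underside.
- frame: Square frame of dark 25 mm tube, 190 x 190 mm, with a 165 x 165 mm cover sheet 3 mm thick on it, fixed to the bench. Origin: centre of its underside; the sheet's top is at z = 28 mm. This is the work that the solid weight must hold down.
- offcut1: Offcut of dark square tube, 30 x 30 mm and 60 mm long (its x), lying on the box's lid; may be absent. About 0.13 kg. Origin: centre of its underside.
- offcut2: Offcut of dark square tube, 30 x 30 mm and 60 mm long (its x), lying on the box's lid; may be absent. About 0.13 kg. Origin: centre of its underside.
- offcut3: Offcut of dark square tube, 30 x 30 mm and 60 mm long (its x), lying on the box's lid; may be absent. About 0.13 kg. Origin: centre of its underside.
- offcut4: Offcut of dark square tube, 30 x 30 mm and 60 mm long (its x), lying on the box's lid; may be absent. About 0.13 kg. Origin: centre of its underside.
- offcut5: Offcut of dark square tube, 30 x 30 mm and 60 mm long (its x), lying on the frame's cover sheet; may be absent. About 0.13 kg. Origin: centre of its underside.
- wire_brush: Bystander, to be left where it is: wire brush 200 mm long, wooden handle, lying on the bench. Origin: centre of its underside.
- hammer: Bystander, to be left where it is: hammer 270 mm long, lying on the bench. Origin: centre of its underside.
- magnet_square: Bystander, to be left where it is: red magnetic welding square, flat, 100 x 100 x 18 mm. Origin: centre of its underside.
- tube_corner: Bystander, to be left where it is: L-shaped corner of 30 mm square tube, legs about 100 mm. Origin: centre of its underside.
- cup: Bystander, to be left where it is: steel cup, 72 mm across, 85 mm tall, standing. Origin: centre of its underside.
- pliers: Bystander, to be left where it is: pliers about 175 mm long with blue grips, lying flat. Origin: centre of its underside.
- tape_measure: Bystander, to be left where it is: black round tape measure, 68 mm across, 34 mm thick. Origin: centre of its underside.

How it is judged:
On the way, in this order (a step that is already met when the one before it is completed fails the run):
1. every offcut lies in the bin (x of offcut1 in the frame of bin between -0.125 and 0.125 m and y of offcut1 in the frame of bin between -0.095 and 0.095 m and height (world z) of each of offcut1, offcut2, offcut3, offcut4, offcut5 below 0.075 m and linear speed of each of offcut1, offcut2, offcut3, offcut4, offcut5 below 0.02 m/s and x of offcut2 in the frame of bin between -0.125 and 0.125 m and y of offcut2 in the frame of bin between -0.095 and 0.095 m and x of offcut3 in the frame of bin between -0.125 and 0.125 m and y of offcut3 in the frame of bin between -0.095 and 0.095 m and x of offcut4 in the frame of bin between -0.125 and 0.125 m and y of offcut4 in the frame of bin between -0.095 and 0.095 m and x of offcut5 in the frame of bin between -0.125 and 0.125 m and y of offcut5 in the frame of bin between -0.095 and 0.095 m), for 0.2 s.
2. the ring pull is flipped up out of its cup (value of joint ring above 0.9 rad), for 0.1 s.
3. the lid is open (value of joint lid above 1.2 rad), for 0.2 s.
4. the solid cylinder rests on the frame's cover sheet (contact force between frame and anything else between 3.5 and 8 N and contact force between frame and the arm below 0.05 N and contact force between frame and the fingers below 0.05 N), for 0.3 s.
At the end, for the whole second after the job is handed in: The solid cylinder (and nothing else) rests on the frame's cover sheet (the frame carries 3.5 to 8 N), the hollow one is still in the box (which carries 0.7 to 2.6 N), the lid is shut to within 0.05 rad with the ring folded to within 0.2 rad, and every offcut lies at rest inside the bin (all of step 1 and all of step 4 and value of joint lid below 0.05 rad and value of joint ring below 0.2 rad and contact force between box and anything else between 0.7 and 2.6 N); the robot touches nothing.
It fails at once if a bystander is moved more than 30 mm (distance of any of wire_brush, hammer, magnet_square, tube_corner, cup, pliers, tape_measure from where it was at the start of the episode above 0.03 m).
It fails at once if the lid is slammed (swings shut faster than 2.5 rad/s) (velocity of joint lid below -2.5 rad/s).
Of offcut1, offcut2, offcut3, offcut4, offcut5 only 3 to 5 are there at a start; the rules pass over those that are not, and their reading is None.
At some moment in a run one of offcut1, offcut2, offcut3, offcut4, offcut5 may be knocked a few centimetres aside while the robot is not near it.
It also fails if it takes over 210 s, if anything falls off the work surface, if the arm or the gripper's body presses on something with over 40 N, if the wrist force passes 120 N, or if a joint passes its speed limit or range.

## Robot

A 6-joint arm with a two-finger parallel gripper is mounted at the origin on the work surface. World frame = base frame: x ahead of the robot, y to its left, z up, the work surface at z = 0. Lengths are in m, angles in rad, forces in N, time in s.
With the tool pointing down it reaches from about 0.3 to 0.875 m from the base axis. Payload 6.4 kg.
Tool frame: the origin (TCP) lies at the very end of the fingers, on their centre line; the grasp point (between the pads) lies 19 mm behind it; z points along the fingers, y is the line along which they close (so a half turn about z gives the same grasp; the last joint's range is limited). The gripper opens to 85 mm and grips with 20 to 120 N. Pads are 22 mm wide; open, the fingers measure 114 mm over their backs; the gripper's body (76 mm by 85 mm) begins 54 mm behind the grasp point. The pads swing forward as they close: fully open they stand 13 mm farther back than shut.
Start: joints at [1.112, 0.181, 1.607, -0, 1.354, -0.206], TCP at [0.144, 0.557, 0.231] pointing down, gripper open.
Joint ranges: [-2.99, 2.99], [-0.89, 2.07], [0.3, 2.58], [-1.14, 4.28], [0, 2.63], [-3.12, 3.12]. Speed limits (rad/s): [2.57, 2.57, 3.01, 3.14, 3.14, 3.14].

## Interface

Orientations are given as a unit quaternion [w, x, y, z].
In Python, from bench import ctrl, camera, calibration, order, outline_of gives the robot as it stands.
- The arm moves only by the tool move_arm, never from a script. Its argument "series" is a list that holds one entry, the list of rows, each a list of 5 numbers: the opening, from 0 (shut) to 1 (fully open), then the shift along the tool's x, y, z in mm, then the turn about the tool's z in rad. A call has exactly 10 rows; each row is the pose to reach, as a shift and turn from the pose commanded when the call began, along the tool's axes at that moment; what a row does not reach only later rows make up. A row lasts 1/12 s, in which the tool goes at most 41.7 mm and 7.16 degrees, less where a joint would pass 70% of its speed; a pose out of reach is approached as far as the arm can. A call with a gripper value outside its range is refused whole. The fingers move at their own pace and stop on an object; the grip force is fixed at half the most. Time passes only in rows, so rows that repeat a pose let the fingers close, or fill a call up. It gives the time, the measured TCP pose, the force, the opening and the grip force at its end, in the units of the state.
- ctrl.get_obs(): the state, without advancing time (a new reading comes with each control period).
- camera(name): name is "scene" or "top"; returns (picture, depth): 420x560x3 uint8, blue, green, red; 420x560 float32, m along the optical axis (not along the pixel's ray), 0 where there is no reading.
- calibration(name): a dict with "intrinsics" (3x3 intrinsics, pixels), "k1" (the pictures are not rectified: a ray, as slopes to the right and down, at radius r is drawn at 1 + k1 r^2 times it, then the intrinsics apply), "rvec" (rotation vector, rad) and "tvec" (3), from world to camera coordinates, as OpenCV has them. Camera axes: x right, y down, z forward; pixel columns grow to the right and rows downward; lengths in m; the calibration is good to about 2 mm. A picture is of the moment at which its call begins. calibration takes no time and is no camera call.
- order.hand_in(): hands the job in; it is judged then, once.
Trained networks look in the newest picture that a camera, given by its name, has taken for a name from the list of things; names that differ only in an ending like _2 or _b are one class to them, and where a whole thing is asked for, a point or a joint stands for the part that bears it (a point fixed in the world has none). Each returns a list of dicts, best first, with "conf" (0 to 1); they miss things now and then, are a little off and sometimes report something else, mostly with a low value. They report only what shows in the picture. A call takes as long as a camera call.
- outline_of(target, camera): "region" (420x560 bool, what is visible of it) and "bbox" ([centre column, centre row, width, height] in pixels, round what is visible of it).
The state is a dict: "time_s": time; "q": joint angles; "dq": joint speeds; "joint_efforts": joint torques, N m; "eef_pos": TCP position; "eef_rot": TCP orientation; "wrist_force": force on the tool from outside, world axes, zero at the start; "torque": the same for the moment, N m; "opening": opening from 0.0 (shut) to 1.0 (fully open); "grasp_force": force on a finger pad.
Only numpy, scipy, OpenCV 4.12 (cv2) and the standard library are available. Lean on these libraries where they do the work, as an engineer would, in place of code of your own. Each camera call takes 0.05 s, during which the arm holds its last target. There are 200 camera calls.

## Working session

There is one attempt and no reset: what is moved stays moved. The work goes in short steps, Python scripts to look and compute and a tool call to move; the robot and the scene stay as the last step left them, time stands still between calls to the robot, and variables do not carry over. Pictures are saved under pics/ and viewed, at most 14 in all, crops included, and the job is handed in when it is done.

Besides the shell and the picture viewer there is one more tool, called after "Call:" in YAML: its name, and indented under it one key for each argument. move_arm: Moves the arm, as the interface text tells. Its arguments: {"type":"object","properties":{"series":{"type":"array","items":{"type":"array","items":{"type":"array","items":{"type":"number"}}}}},"required":["series"]}

```bash
mkdir -p pics; ls; cat > h.py <<'E'
import numpy as np, cv2
from bench import ctrl, camera, calibration, order, outline_of
from scipy.spatial.transform import Rotation as R
def cal(n):
    c=calibration(n); return np.array(c["intrinsics"]),c["k1"],R.from_rotvec(np.ravel(c["rvec"])).as_matrix(),np.ravel(c["tvec"])
def rays(n,uv):
    K,k1,Rm,t=cal(n); uv=np.atleast_2d(np.asarray(uv,float))
    return cv2.undistortPoints(uv[:,None],K,np.array([k1,0,0,0,0.]))[:,0]
def cloud(n,depth):
    K,k1,Rm,t=cal(n); h,w=depth.shape
    u,v=np.meshgrid(np.arange(w),np.arange(h))
    s=rays(n,np.c_[u.ravel(),v.ravel()])
    p=np.c_[s,np.ones(len(s))]*depth.ravel()[:,None]
    return ((p-t)@Rm).reshape(h,w,3)
def onplane(n,uv,z):
    K,k1,Rm,t=cal(n); s=rays(n,uv); d=np.c_[s,np.ones(len(s))]@Rm; o=-t@Rm
    return o+d*((z-o[2])/d[:,2])[:,None]
def proj(n,P):
    K,k1,Rm,t=cal(n); rv=cv2.Rodrigues(Rm)[0]
    return cv2.projectPoints(np.atleast_2d(np.asarray(P,float)),rv,t,K,np.array([k1,0,0,0,0.]))[0][:,0]
def st():
    o=ctrl.get_obs(); print({k:np.round(o[k],3).tolist() for k in ("time_s","q","eef_pos","eef_rot","wrist_force","opening","grasp_force")})
E
python3 - <<'E'
from h import *
st()
for n in("scene","top"):
    p,d=camera(n); cv2.imwrite(f"pics/{n}0.png",p); np.save(f"{n}0.npy",d)
    K,k,Rm,t=cal(n); print(n,K.tolist(),k,(-t@Rm).round(3))
    for g in ["box","lid","ring","bin","frame","offcut1","wire_brush","hammer","cup","pliers","tape_measure","tube_corner","magnet_square"]:
        C=cloud(n,d)
        for o in outline_of(g,n):
            if o["conf"]<.3: continue
            q=C[o["region"]&(d>0)]
            print(g,round(o["conf"],2),np.round(o["bbox"]).tolist(),np.median(q,0).round(3) if len(q) else None)
E
```

```text
pics
{'time_s': 0.0, 'q': [1.112, 0.182, 1.608, -0.0, 1.354, -0.206], 'eef_pos': [0.144, 0.556, 0.23], 'eef_rot': [-0.0, 0.126, 0.992, -0.001], 'wrist_force': [-0.908, -0.425, 0.279], 'opening': 1.005, 'grasp_force': 0.0}
scene [[417.9117027419085, 0.0, 284.395071882349], [0.0, 417.9117027419085, 211.40062260193343], [0.0, 0.0, 1.0]] -0.03390221415530335 [0.998 0.454 0.875]
box 0.69 [282.0, 229.0, 139.0, 130.0] [0.54  0.036 0.081]
lid 0.8 [284.0, 221.0, 131.0, 106.0] [0.515 0.018 0.082]
lid 0.59 [282.0, 229.0, 141.0, 129.0] [0.539 0.036 0.081]
ring 0.71 [242.0, 334.0, 82.0, 31.0] [0.778 0.139 0.013]
ring 0.47 [299.0, 207.0, 30.0, 28.0] [0.481 0.028 0.08 ]
bin 0.95 [406.0, 292.0, 142.0, 144.0] [0.446 0.348 0.006]
frame 0.96 [190.0, 166.0, 88.0, 67.0] [ 0.523 -0.339  0.027]
offcut1 0.93 [242.0, 204.0, 24.0, 26.0] [ 0.569 -0.061  0.11 ]
offcut1 0.92 [315.0, 218.0, 23.0, 33.0] [0.488 0.102 0.111]
offcut1 0.67 [290.0, 242.0, 33.0, 21.0] [0.572 0.1   0.111]
wire_brush 0.6 [242.0, 332.0, 80.0, 32.0] [0.778 0.137 0.013]
wire_brush 0.57 [268.0, 141.0, 17.0, 43.0] [ 0.312 -0.227  0.018]
hammer
[... 1302 characters left out ...]
  0.016]
wire_brush 0.66 [366.0, 295.0, 57.0, 50.0] [ 0.3   -0.241  0.018]
hammer 0.74 [175.0, 294.0, 95.0, 56.0] [0.29  0.251 0.023]
hammer 0.32 [235.0, 224.0, 19.0, 24.0] [0.478 0.095 0.111]
cup 0.76 [256.0, 117.0, 30.0, 30.0] [0.783 0.055 0.045]
cup 0.39 [342.0, 138.0, 39.0, 40.0] [ 0.728 -0.188  0.016]
pliers 0.83 [223.0, 118.0, 37.0, 49.0] [0.765 0.142 0.013]
tape_measure 0.73 [293.0, 131.0, 19.0, 28.0] [ 0.744 -0.044  0.033]
tape_measure 0.46 [268.0, 211.0, 128.0, 90.0] [0.512 0.011 0.081]
tube_corner 0.85 [181.0, 142.0, 39.0, 50.0] [0.701 0.262 0.029]
tube_corner 0.65 [303.0, 190.0, 12.0, 28.0] [ 0.561 -0.068  0.112]
magnet_square 0.79 [343.0, 138.0, 43.0, 44.0] [ 0.729 -0.186  0.016]
```

```bash
python3 - <<'E'
from h import *
a=cv2.imread("pics/top0.png"); cv2.imwrite("pics/t0c.png",cv2.resize(a[80:340,80:480],(800,520),interpolation=cv2.INTER_CUBIC))
E
```

```text
(no output)
```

View pics/t0c.png

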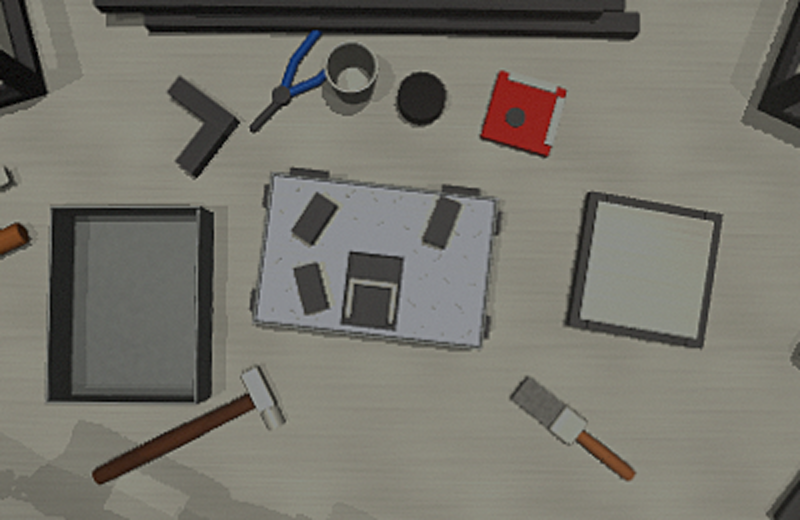

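View pics/scene0.png

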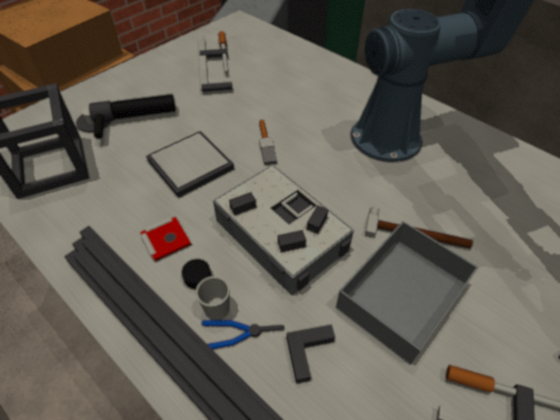

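```bash
cat >> h.py <<'E'
def rect(pts):
    (c,s,a)=cv2.minAreaRect((pts[:,:2]*1000).astype(np.float32)); 
    if s[0]<s[1]: s=s[::-1]; a+=90
    return np.round(c,1),np.round(s,1),round((a+90)%180-90,1)   # long-axis angle deg
def go(x,y,z,yaw=None):
    """tool down; yaw = angle (deg) of finger-closing line (tool y) in world; prints shift mm + turn"""
    o=ctrl.get_obs(); w,a,b,c=o["eef_rot"]; Rm=R.from_quat([a,b,c,w]).as_matrix()
    d=Rm.T@(np.array([x,y,z])-o["eef_pos"])*1000
    cur=np.degrees(np.arctan2(Rm[1,1],Rm[0,1])); t=0
    if yaw is not None: t=-((yaw-cur+90)%180-90)
    print("shift",d.round(1),"turn",round(np.radians(t),3),"curyaw",round(cur,1),"alt turn",round(np.radians(t-np.sign(t)*180),3),"q6",round(o["q"][5],2))
E
python3 - <<'E'
from h import *
for n in("top","scene"):
    C=cloud(n,np.load(n+"0.npy")); z=C[...,2]
    inb=(C[...,0]>.39)&(C[...,0]<.64)&(C[...,1]>-.16)&(C[...,1]<.2)
    k,l=cv2.connectedComponents(((z>.1)&(z<.125)&inb).astype(np.uint8))
    for i in range(1,k):
        if (l==i).sum()>20: print(n,"off",rect(C[l==i]),C[l==i][:,2].mean().round(4))
    m=(z>.075)&inb
    p=C[m]; print("box",rect(p),np.median(z[m]))
    m=(z>.05)&(z<.0785)&inb; k,l=cv2.connectedComponents(m.astype(np.uint8))
    for i in range(1,k):
        if (l==i).sum()>15: print("low",rect(C[l==i]),C[l==i][:,2].mean().round(4),(l==i).sum())
    m=(z>.02)&(z<.033)&(C[...,0]>.38)&(C[...,0]<.65)&(C[...,1]<-.22)&(C[...,1]>-.5)
    print("frame",rect(C[m]), np.median(z[m]))
    m=(z>.06)&(z<.09)&(C[...,0]>.28)&(C[...,0]<.65)&(C[...,1]>.2)&(C[...,1]<.5)
    print("bin",rect(C[m]), np.median(z[m]))
go(.476,.095,.2,0)
E
```

```text
top off (array([565.2,  94.6]), array([59.6, 30.4]), -32.3) 0.111
top off (array([562.7, -68.7]), array([60.1, 30. ]), -20.4) 0.1117
top off (array([476.2,  97.3]), array([59.7, 30.2]), 15.6) 0.1113
box (array([518.9,  15.9]), array([301.2, 209.3]), 84.3) 0.0820266178381754
low (array([599.5, 160.3]), array([29.5, 13.6]), -3.9) 0.0668 31
low (array([ 567.5, -143.2]), array([27. ,  9.9]), 0.7) 0.0652 30
low (array([474.2,  18.8]), array([97.3, 78.6]), -6.8) 0.0629 884
low (array([460.2, 177.7]), array([26.4,  8.2]), 3.2) 0.0648 26
low (array([ 428.9, -130.2]), array([29.4,  8.5]), -7.5) 0.0647 31
frame (array([ 509.9, -356.1]), array([192.7, 191. ]), 81.2) 0.026965881851411216
bin (array([453.2, 347.8]), array([258. , 202.6]), 0.6) 0.07560213785561876
scene off (array([565.5, -66. ]), array([61. , 33.1]), -19.9) 0.1105
scene off (array([478.1,  98.8]), array([63.1, 30.9]), 16.1) 0.1113
scene off (array([567.3,  96.4]), array([60.6, 33.9]), -30.5) 0.1108
box (array([520.9,  17.3]), array([302.3, 210.9]), 84.3) 0.08246235992730519
low (array([473.3,  18.8]), array([95. , 70.4]), -5.5) 0.0649 646
low (array([615.8, -26.2]), array([231.2,  10.2]), 84.3) 0.0642 285
low (array([543.5, 164.3]), array([213.8,  62.7]), -22.6) 0.0646 542
frame (array([ 512.7, -355.1]), array([195.4, 191.8]), 80.9) 0.02769144375437277
bin (array([454.5, 347.9]), array([264.1, 200.1]), 0.8) 0.07583664839374438
shift [-437.1 -364.    31.3] turn 1.318 curyaw 75.5 alt turn -1.824 q6 -0.21
```

```bash
cat >> h.py <<'E'
def plan(wps):
    """waypoints (x,y,z,yaw deg of tool y or None), m; prints shift/turn per call from the previous waypoint"""
    o=ctrl.get_obs(); w,a,b,c=o["eef_rot"]; Rm=R.from_quat([a,b,c,w]).as_matrix(); p=np.array(o["eef_pos"])
    cur=np.degrees(np.arctan2(Rm[1,1],Rm[0,1])); q6=o["q"][5]
    print("now",p.round(4),"yaw",cur.round(1),"q6",round(q6,2),"F",np.round(o["wrist_force"],2),"op",round(o["opening"],3),"t",round(o["time_s"],1))
    for i,(x,y,z,yw) in enumerate(wps):
        d=np.array([x,y,z])-p; c,s=np.cos(np.radians(cur)),np.sin(np.radians(cur))
        T=np.array([[-s,c,0],[c,s,0],[0,0,-1.]])@d*1000 if i else Rm.T@d*1000
        t=0 if yw is None else -((yw-cur+90)%180-90)
        print(T.round(0),"turn",round(np.radians(t),2),"dist",round(np.linalg.norm(d)*1000))
        p=np.array([x,y,z]); cur-=t
E
python3 -c "
from h import *
plan([(.3,.36,.23,90),(.477,.098,.17,105.6),(.477,.098,.086,None),(.477,.098,.15,None),(.39,.345,.15,None),(.39,.345,.04,None)])"
```

```text
now [0.1438 0.5567 0.2313] yaw 75.5 q6 -0.21 F [ 0.59  0.44 -0.5 ] op 0.997 t 1.4
[-200. -151.    1.] turn -0.25 dist 251
[-177. -262.   60.] turn -0.27 dist 322
[ 0.  0. 84.] turn 0.0 dist 84
[  0.   0. -64.] turn 0.0 dist 64
[ 17. 261.   0.] turn 0.0 dist 262
[  0.   0. 110.] turn 0.0 dist 110
```

Call:
move_arm:
  series:
    - [[1, -30, -20, 0, -0.05], [1, -60, -40, 0, -0.1], [1, -90, -65, 0, -0.15], [1, -120, -90, 0, -0.2], [1, -150, -110, 0, -0.25], [1, -175, -130, 0, -0.25], [1, -200, -151, 0, -0.25], [1, -200, -151, 0, -0.25], [1, -200, -151, 0, -0.25], [1, -200, -151, 0, -0.25]]

```text
time_s: 2.23
eef_pos: [0.2997, 0.3607, 0.2315]
eef_rot: [0.0, 0.002, 1.0, 0.0]
wrist_force: [0.4, 0.4, 0.4]
opening: 0.999
grasp_force: 0.0
```

Call:
move_arm:
  series:
    - [[1, -22, -32, 6, -0.05], [1, -44, -64, 12, -0.1], [1, -66, -96, 20, -0.15], [1, -88, -130, 30, -0.2], [1, -110, -162, 36, -0.27], [1, -132, -195, 44, -0.27], [1, -155, -228, 52, -0.27], [1, -177, -262, 60, -0.27], [1, -177, -262, 60, -0.27], [1, -177, -262, 60, -0.27]]

```text
time_s: 3.07
eef_pos: [0.4764, 0.0976, 0.1706]
eef_rot: [-0.001, -0.132, 0.991, 0.0]
wrist_force: [-0.7, 1.4, 0.3]
opening: 1.0
grasp_force: 0.0
```

```bash
python3 -c "
from h import *
plan([(.477,.098,.086,105.6),(.477,.098,.15,None),(.39,.345,.15,None),(.39,.345,.04,None)])"
```

```text
now [0.4764 0.0976 0.1706] yaw 105.2 q6 -1.88 F [-0.73  1.35  0.28] op 1.0 t 3.1
[-1.  0. 85.] turn -0.01 dist 85
[  0.   0. -64.] turn 0.0 dist 64
[ 17. 261.   0.] turn 0.0 dist 262
[  0.   0. 110.] turn 0.0 dist 110
```

Accurate tracking. Descend, grip, lift.

Call:
move_arm:
  series:
    - [[1, 0, 0, 30, 0], [1, 0, 0, 60, 0], [1, 0, 0, 80, 0], [1, 0, 0, 85, 0], [0, 0, 0, 85, 0], [0, 0, 0, 85, 0], [0, 0, 0, 85, 0], [0, 0, 0, 85, 0], [0, 0, 0, 85, 0], [0, 0, 0, 85, 0]]

```text
time_s: 3.9
eef_pos: [0.4772, 0.0982, 0.088]
eef_rot: [0.001, -0.133, 0.991, -0.0]
wrist_force: [-1.0, 1.3, 6.2]
opening: 0.34
grasp_force: 59.5
```

Call:
move_arm:
  series:
    - [[0, 0, 0, 0, 0], [0, 0, 0, 0, 0], [0, 0, 0, 0, 0], [0, 0, 0, -10, 0], [0, 0, 0, -25, 0], [0, 0, 0, -45, 0], [0, 0, 0, -64, 0], [0, 0, 0, -64, 0], [0, 0, 0, -64, 0], [0, 0, 0, -64, 0]]

```text
time_s: 4.73
eef_pos: [0.4755, 0.098, 0.1498]
eef_rot: [-0.0, -0.133, 0.991, 0.0]
wrist_force: [-1.1, -0.2, -1.5]
opening: 0.339
grasp_force: 59.4
```

Call:
move_arm:
  series:
    - [[0, 2, 30, 0, 0], [0, 4, 62, 0, 0], [0, 7, 95, 0, 0], [0, 9, 130, 0, 0], [0, 11, 165, 0, 0], [0, 13, 198, 0, 0], [0, 15, 230, 0, 0], [0, 17, 250, 0, 0], [0, 17, 261, 0, 0], [0, 17, 261, 0, 0]]

```text
time_s: 5.57
eef_pos: [0.3892, 0.3464, 0.149]
eef_rot: [-0.001, -0.135, 0.991, -0.0]
wrist_force: [-0.6, -0.6, -1.0]
opening: 0.343
grasp_force: 59.6
```

Call:
move_arm:
  series:
    - [[0, 0, 0, 30, 0], [0, 0, 0, 60, 0], [0, 0, 0, 90, 0], [0, 0, 0, 105, 0], [0, 0, 0, 108, 0], [1, 0, 0, 108, 0], [1, 0, 0, 108, 0], [1, 0, 0, 108, 0], [1, 0, 0, 108, 0], [1, 0, 0, 108, 0]]

```text
time_s: 6.4
eef_pos: [0.3916, 0.3457, 0.0436]
eef_rot: [0.001, -0.133, 0.991, 0.0]
wrist_force: [0.6, -0.3, -0.2]
opening: 0.997
grasp_force: 0.0
```

Call:
move_arm:
  series:
    - [[1, 0, 0, -30, 0], [1, 0, 0, -65, 0], [1, 0, 0, -100, 0], [1, 0, 0, -130, 0], [1, 0, 0, -130, 0], [1, 0, 0, -130, 0], [1, 0, 0, -130, 0], [1, 0, 0, -130, 0], [1, 0, 0, -130, 0], [1, 0, 0, -130, 0]]

```text
time_s: 7.23
eef_pos: [0.3899, 0.3448, 0.1709]
eef_rot: [-0.001, -0.133, 0.991, -0.0]
wrist_force: [-1.3, 0.8, -1.1]
opening: 1.003
grasp_force: 0.0
```

```bash
python3 -c "
from h import *
p,d=camera('top'); C=cloud('top',d); z=C[...,2]
m=(z>.1)&(z<.125)&(C[...,0]>.39)&(C[...,0]<.64)&(C[...,1]>-.16)&(C[...,1]<.2)
k,l=cv2.connectedComponents(m.astype(np.uint8))
for i in range(1,k):
  if (l==i).sum()>20: print(rect(C[l==i]))
plan([(.566,.095,.15,58.2),(.566,.095,.09,None),(.566,.095,.15,None),(.453,.345,.15,90),(.453,.345,.04,None)])"
```

```text
(array([565.4,  94.8]), array([59.6, 31.1]), -32.6)
(array([563. , -68.8]), array([60.1, 30. ]), -20.5)
now [0.3901 0.3449 0.1711] yaw 105.3 q6 -1.34 F [ 0.3   0.79 -0.34] op 1.0 t 7.3
[-104. -287.   21.] turn 0.82 dist 306
[ 0.  0. 60.] turn 0.0 dist 60
[  0.   0. -60.] turn 0.0 dist 60
[228. 153.   0.] turn -0.56 dist 274
[  0.   0. 110.] turn 0.0 dist 110
```

Call:
move_arm:
  series:
    - [[1, -13, -35, 2, 0.1], [1, -26, -70, 5, 0.2], [1, -39, -105, 8, 0.3], [1, -52, -145, 10, 0.4], [1, -66, -180, 12, 0.5], [1, -78, -215, 15, 0.6], [1, -92, -250, 18, 0.7], [1, -104, -287, 21, 0.82], [1, -104, -287, 21, 0.82], [1, -104, -287, 21, 0.82]]

```text
time_s: 8.12
eef_pos: [0.5672, 0.094, 0.1503]
eef_rot: [-0.001, 0.274, 0.962, -0.0]
wrist_force: [0.2, 1.8, -0.1]
opening: 1.001
grasp_force: 0.0
```

Call:
move_arm:
  series:
    - [[1, 0, 0, 0, 0], [1, 0, 0, 25, 0], [1, 0, 0, 50, 0], [1, 0, 0, 60, 0], [1, 0, 0, 60, 0], [0, 0, 0, 60, 0], [0, 0, 0, 60, 0], [0, 0, 0, 60, 0], [0, 0, 0, 60, 0], [0, 0, 0, 60, 0]]

```text
time_s: 8.95
eef_pos: [0.5677, 0.0959, 0.0928]
eef_rot: [0.001, 0.273, 0.962, 0.0]
wrist_force: [-0.2, 1.2, 0.2]
opening: 0.334
grasp_force: 59.8
```

Call:
move_arm:
  series:
    - [[0, 0, 0, 0, 0], [0, 0, 0, 0, 0], [0, 0, 0, 0, 0], [0, 0, 0, -10, 0], [0, 0, 0, -25, 0], [0, 0, 0, -45, 0], [0, 0, 0, -60, 0], [0, 0, 0, -60, 0], [0, 0, 0, -60, 0], [0, 0, 0, -60, 0]]

```text
time_s: 9.78
eef_pos: [0.566, 0.0959, 0.1504]
eef_rot: [-0.001, 0.273, 0.962, -0.0]
wrist_force: [0.5, -0.4, -2.2]
opening: 0.334
grasp_force: 59.9
```

Call:
move_arm:
  series:
    - [[0, 28, 18, 0, -0.07], [0, 56, 38, 0, -0.14], [0, 84, 57, 0, -0.21], [0, 112, 76, 0, -0.28], [0, 140, 95, 0, -0.35], [0, 170, 114, 0, -0.42], [0, 200, 134, 0, -0.5], [0, 228, 153, 0, -0.56], [0, 228, 153, 0, -0.56], [0, 228, 153, 0, -0.56]]

```text
time_s: 10.62
eef_pos: [0.4511, 0.3468, 0.1497]
eef_rot: [-0.001, -0.005, 1.0, -0.001]
wrist_force: [-0.4, -0.5, -1.1]
opening: 0.332
grasp_force: 59.9
```

```bash
python3 -c "
from h import *
plan([(.458,.345,.04,90),(.458,.345,.17,None),(.564,-.067,.15,69.7),(.564,-.067,.09,None),(.564,-.067,.15,None),(.535,.345,.15,90)])"
```

```text
now [0.4511 0.3468 0.1497] yaw 90.6 q6 -1.13 F [-0.42 -0.48 -1.13] op 0.332 t 10.6
[ -7.  -2. 110.] turn 0.01 dist 110
[   0.    0. -130.] turn 0.0 dist 130
[-106. -412.   20.] turn 0.35 dist 426
[ 0.  0. 60.] turn 0.0 dist 60
[  0.   0. -60.] turn 0.0 dist 60
[170. 376.   0.] turn -0.35 dist 413
```

Call:
move_arm:
  series:
    - [[0, -7, 0, 30, 0], [0, -7, 0, 60, 0], [0, -7, 0, 90, 0], [0, -7, 0, 105, 0], [0, -7, 0, 108, 0], [1, -7, 0, 108, 0], [1, -7, 0, 108, 0], [1, -7, 0, 108, 0], [1, -7, 0, 108, 0], [1, -7, 0, 108, 0]]

```text
time_s: 11.45
eef_pos: [0.461, 0.3463, 0.0448]
eef_rot: [0.001, -0.004, 1.0, 0.001]
wrist_force: [-0.5, 0.6, 0.0]
opening: 0.995
grasp_force: 0.0
```

Call:
move_arm:
  series:
    - [[1, 0, 0, -35, 0], [1, 0, 0, -70, 0], [1, 0, 0, -105, 0], [1, 0, 0, -130, 0], [1, -8, -35, -130, 0], [1, -18, -70, -130, 0], [1, -28, -108, -130, 0], [1, -38, -145, -130, 0], [1, -46, -180, -130, 0], [1, -53, -206, -130, 0]]

```text
time_s: 12.28
eef_pos: [0.5152, 0.1378, 0.1744]
eef_rot: [0.001, -0.003, 1.0, -0.0]
wrist_force: [0.1, -0.1, -0.1]
opening: 1.005
grasp_force: 0.0
```

Call:
move_arm:
  series:
    - [[1, -8, -35, 2, 0.05], [1, -18, -70, 5, 0.1], [1, -28, -108, 8, 0.15], [1, -38, -145, 12, 0.2], [1, -46, -180, 16, 0.25], [1, -53, -206, 20, 0.3], [1, -53, -208, 20, 0.35], [1, -53, -208, 20, 0.35], [1, -53, -208, 20, 0.35], [1, -53, -208, 20, 0.35]]

```text
time_s: 13.12
eef_pos: [0.569, -0.0665, 0.1538]
eef_rot: [0.0, 0.169, 0.986, 0.0]
wrist_force: [-0.9, 0.4, 0.1]
opening: 1.001
grasp_force: 0.0
```

```bash
python3 -c "
from h import *
plan([(.564,-.067,.09,69.7),(.564,-.067,.15,None),(.55,.14,.15,90),(.535,.345,.15,90),(.535,.345,.04,None)])"
```

```text
now [ 0.569  -0.0665  0.1538] yaw 70.5 q6 -1.55 F [-0.85  0.37  0.11] op 1.001 t 13.1
[ 5. -2. 64.] turn 0.01 dist 64
[  0.   0. -60.] turn 0.0 dist 60
[ 85. 189.   0.] turn -0.35 dist 207
[ 15. 205.   0.] turn -0.0 dist 206
[  0.   0. 110.] turn 0.0 dist 110
```

Call:
move_arm:
  series:
    - [[1, 5, -2, 0, 0.01], [1, 5, -2, 25, 0.01], [1, 5, -2, 50, 0.01], [1, 5, -2, 63, 0.01], [1, 5, -2, 63, 0.01], [0, 5, -2, 63, 0.01], [0, 5, -2, 63, 0.01], [0, 5, -2, 63, 0.01], [0, 5, -2, 63, 0.01], [0, 5, -2, 63, 0.01]]

```text
time_s: 13.95
eef_pos: [0.5647, -0.0678, 0.0918]
eef_rot: [0.001, 0.175, 0.984, -0.0]
wrist_force: [0.1, -0.1, 0.3]
opening: 0.335
grasp_force: 59.7
```

Call:
move_arm:
  series:
    - [[0, 0, 0, 0, 0], [0, 0, 0, 0, 0], [0, 0, 0, 0, 0], [0, 0, 0, -10, 0], [0, 0, 0, -25, 0], [0, 0, 0, -45, 0], [0, 0, 0, -60, 0], [0, 0, 0, -60, 0], [0, 0, 0, -60, 0], [0, 0, 0, -60, 0]]

```text
time_s: 14.78
eef_pos: [0.5629, -0.0673, 0.1494]
eef_rot: [-0.001, 0.175, 0.984, 0.0]
wrist_force: [0.1, 0.2, -1.7]
opening: 0.343
grasp_force: 59.9
```

Call:
move_arm:
  series:
    - [[0, 12, 27, 0, -0.05], [0, 24, 54, 0, -0.1], [0, 36, 80, 0, -0.15], [0, 48, 108, 0, -0.2], [0, 60, 135, 0, -0.25], [0, 73, 162, 0, -0.3], [0, 85, 189, 0, -0.35], [0, 85, 189, 0, -0.35], [0, 85, 189, 0, -0.35], [0, 85, 189, 0, -0.35]]

```text
time_s: 15.62
eef_pos: [0.5484, 0.1389, 0.149]
eef_rot: [-0.001, 0.001, 1.0, -0.0]
wrist_force: [-0.7, -0.5, -1.6]
opening: 0.338
grasp_force: 60.0
```

Call:
move_arm:
  series:
    - [[0, 2, 30, 0, 0], [0, 4, 60, 0, 0], [0, 6, 90, 0, 0], [0, 8, 120, 0, 0], [0, 10, 150, 0, 0], [0, 13, 180, 0, 0], [0, 15, 205, 0, 0], [0, 15, 205, 0, 0], [0, 15, 205, 0, 0], [0, 15, 205, 0, 0]]

```text
time_s: 16.45
eef_pos: [0.535, 0.3427, 0.1496]
eef_rot: [-0.0, 0.002, 1.0, -0.001]
wrist_force: [-0.4, -0.9, -1.3]
opening: 0.337
grasp_force: 60.1
```

```bash
python3 -c "
from h import *
plan([(.535,.345,.04,90)])"
```

```text
now [0.535  0.3427 0.1496] yaw 89.8 q6 -1.18 F [-0.41 -0.92 -1.32] op 0.337 t 16.4
[ -0.   2. 110.] turn -0.0 dist 110
```

Call:
move_arm:
  series:
    - [[0, 0, 2, 30, 0], [0, 0, 2, 60, 0], [0, 0, 2, 90, 0], [0, 0, 2, 105, 0], [0, 0, 2, 108, 0], [1, 0, 2, 108, 0], [1, 0, 2, 108, 0], [1, 0, 2, 108, 0], [1, 0, 2, 108, 0], [1, 0, 2, 108, 0]]

```text
time_s: 17.28
eef_pos: [0.5358, 0.3466, 0.044]
eef_rot: [0.001, 0.001, 1.0, 0.001]
wrist_force: [0.0, 0.6, -0.2]
opening: 0.996
grasp_force: 0.0
```

Call:
move_arm:
  series:
    - [[1, 0, 0, -30, 0], [1, 0, 0, -65, 0], [1, 0, 0, -100, 0], [1, 0, 0, -130, 0], [1, 0, 0, -160, 0], [1, 0, 0, -180, 0], [1, 0, 0, -180, 0], [1, 0, 0, -180, 0], [1, 0, 0, -180, 0], [1, 0, 0, -180, 0]]

```text
time_s: 18.12
eef_pos: [0.5338, 0.3459, 0.2206]
eef_rot: [-0.001, 0.001, 1.0, -0.001]
wrist_force: [-0.4, -0.1, -0.1]
opening: 1.002
grasp_force: 0.0
```

```bash
python3 - <<'E'
from h import *
for n in("top","scene"):
    p,d=camera(n); cv2.imwrite(f"pics/{n}1.png",p); C=cloud(n,d); z=C[...,2]
    X,Y=C[...,0],C[...,1]
    m=(z>.0795)&(z<.088)&(X>.38)&(X<.65)&(Y>-.17)&(Y<.2)
    # box-frame rect of rim
    a=np.radians(-5.7); e1=np.array([np.cos(a),np.sin(a)]); e2=np.array([-e1[1],e1[0]])
    P=C[m][:,:2]; s,t=P@e1,P@e2
    sm=np.percentile(s,[.3,99.7]); tm=np.percentile(t,[.3,99.7]); print(n,"rim s",sm,"t",tm,"centre",(s:=sm.mean())*e1+tm.mean()*e2)
    print("any on lid",((z>.092)&(X>.4)&(X<.64)&(Y>-.16)&(Y<.19)).sum())
    # cup in box axes
    s,t=X*e1[0]+Y*e1[1],X*e2[0]+Y*e2[1]
    cx=(z>.055)&(z<.0795)&(X>.41)&(X<.54)&(Y>-.05)&(Y<.08)
    dp=cx&(z<.067)
    print("cup deep s",np.percentile(s[dp],[1,99]),"t",np.percentile(t[dp],[1,99]))
    bar=(z>.074)&(z<.0805)&(X>.40)&(X<.54)&(Y>-.03)&(Y<.06)&(p.astype(int).min(2)>120)
    mb=(z>.02)&(z<.075)&(X>.33)&(X<.578)&(Y>.255)&(Y<.44)
    k,l=cv2.connectedComponents(mb.astype(np.uint8))
    for i in range(1,k):
        if (l==i).sum()>40: print("bin",rect(C[l==i]))
a=cv2.imread("pics/top1.png"); cv2.imwrite("pics/t1c.png",np.hstack([cv2.resize(a[195:265,220:320],(600,420),interpolation=cv2.INTER_CUBIC),]))
E
```

```text
top rim s [0.41080192 0.61676736] t [-0.08208726  0.21639945] centre [0.5179142  0.01579508]
any on lid 926
cup deep s [0.42221702 0.51778387] t [0.03157265 0.10272828]
bin (array([533.5, 343.9]), array([58.4, 28.9]), -0.3)
bin (array([456.7, 342.7]), array([57.7, 31.1]), 1.4)
bin (array([391.9, 342.9]), array([59.4, 32.5]), 14.9)
scene rim s [0.41279823 0.61999932] t [-0.07999274  0.21883963] centre [0.5207406  0.01779159]
any on lid 0
cup deep s [0.42337642 0.50811378] t [0.03254481 0.09223863]
bin (array([425.5, 346.7]), array([132.5,  40.8]), 3.8)
bin (array([531.1, 344.9]), array([51.4, 27.8]), 0.2)
```

View pics/t1c.png

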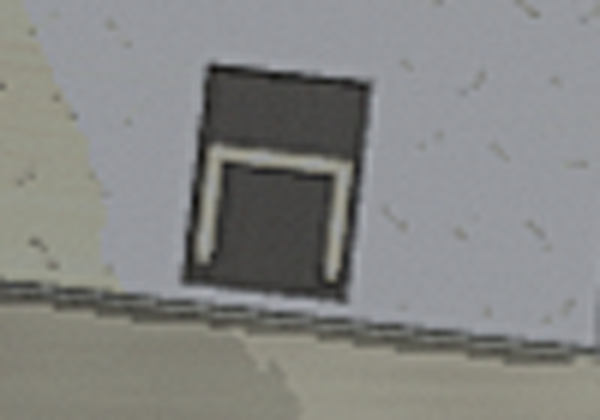

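View pics/top1.png

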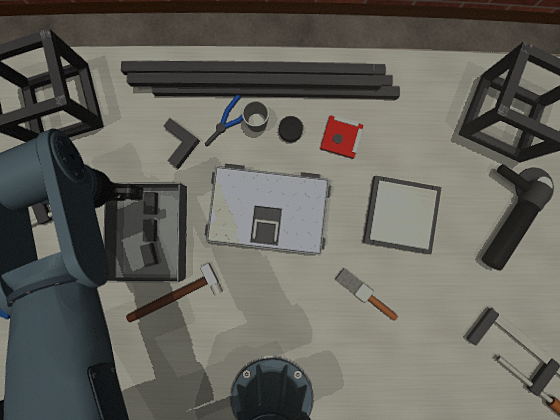

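```bash
python3 -c "
from h import *
print(onplane('top',[[266.75,220.75]],.0775))
plan([(.5,.18,.19,None),(.486,.0195,.15,-5.7),(.486,.0195,.067,None)])"
```

```text
[[0.48612332 0.01832349 0.0775    ]]
now [0.5339 0.3459 0.2206] yaw 89.8 q6 -1.18 F [ 0.28 -0.28  0.42] op 1.002 t 18.2
[  33. -166.   31.] turn 0.0 dist 172
[  14. -161.   40.] turn -1.47 dist 166
[ 0.  0. 83.] turn 0.0 dist 83
```

Call:
move_arm:
  series:
    - [[0.35, 5, -24, 4, 0.1], [0.35, 10, -48, 8, 0.2], [0.35, 15, -72, 12, 0.3], [0.35, 20, -96, 18, 0.4], [0.35, 25, -120, 22, 0.5], [0.35, 30, -144, 27, 0.6], [0.35, 33, -166, 31, 0.7], [0.35, 33, -166, 31, 0.8], [0.35, 33, -166, 31, 0.85], [0.35, 33, -166, 31, 0.85]]

```text
time_s: 19.05
eef_pos: [0.5008, 0.1797, 0.1904]
eef_rot: [-0.001, 0.415, 0.91, -0.0]
wrist_force: [0.8, 0.5, 0.6]
opening: 0.348
grasp_force: 0.0
```

```bash
python3 -c "
from h import *
plan([(.486,.019,.12,-5.7),(.486,.019,.067,None)])"
```

```text
now [0.5008 0.1797 0.1904] yaw 41.0 q6 -0.59 F [0.84 0.55 0.59] op 0.348 t 19.1
[-112. -117.   70.] turn 0.81 dist 176
[ 0.  0. 53.] turn 0.0 dist 53
```

Call:
move_arm:
  series:
    - [[0.35, -16, -16, 10, 0.1], [0.35, -32, -33, 20, 0.2], [0.35, -48, -50, 30, 0.3], [0.35, -64, -67, 40, 0.4], [0.35, -80, -84, 50, 0.5], [0.35, -96, -100, 60, 0.6], [0.35, -112, -117, 70, 0.7], [0.35, -112, -117, 70, 0.81], [0.35, -112, -117, 70, 0.81], [0.35, -112, -117, 70, 0.81]]

```text
time_s: 19.88
eef_pos: [0.4867, 0.0191, 0.121]
eef_rot: [-0.0, 0.737, 0.675, -0.0]
wrist_force: [0.6, -0.0, 0.5]
opening: 0.349
grasp_force: 0.0
```

```bash
python3 -c "
from h import *
plan([(.486,.019,.067,-5.7)])
p,d=camera('scene'); cv2.imwrite('pics/s2.png',cv2.resize(p[120:290,210:390],(720,680))[:600])"
```

```text
now [0.4867 0.0191 0.121 ] yaw -5.0 q6 -0.12 F [ 0.61 -0.02  0.51] op 0.349 t 19.9
[-0. -1. 54.] turn 0.01 dist 54
```

View pics/s2.png

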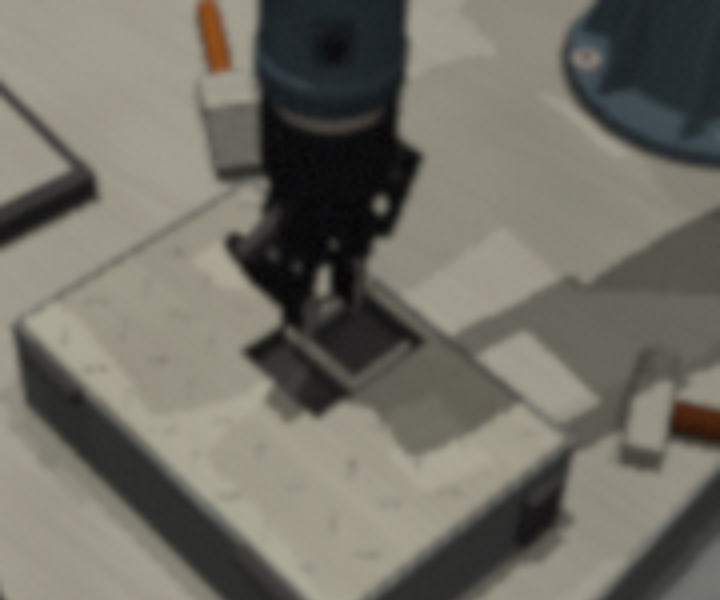

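Gripper hovers over the bar (fingers around (310,300) in the crop), straddling it. Descend and grip.

Call:
move_arm:
  series:
    - [[0.35, 0, -1, 12, 0.01], [0.35, 0, -1, 24, 0.01], [0.35, 0, -1, 36, 0.01], [0.35, 0, -1, 46, 0.01], [0.35, 0, -1, 53, 0.01], [0.35, 0, -1, 53, 0.01], [0, 0, -1, 53, 0.01], [0, 0, -1, 53, 0.01], [0, 0, -1, 53, 0.01], [0, 0, -1, 53, 0.01]]

```text
time_s: 20.77
eef_pos: [0.4856, 0.0193, 0.0688]
eef_rot: [-0.0, 0.742, 0.67, -0.0]
wrist_force: [-4.1, 1.1, 5.5]
opening: 0.061
grasp_force: 58.9
```

```bash
python3 -c "
from h import *
st()"
```

```text
{'time_s': 20.767, 'q': [-0.205, 0.205, 1.949, 0.0, 0.988, -0.104], 'eef_pos': [0.486, 0.019, 0.069], 'eef_rot': [-0.0, 0.742, 0.67, -0.0], 'wrist_force': [-4.085, 1.1, 5.5], 'opening': 0.061, 'grasp_force': 58.944}
```

Call:
move_arm:
  series:
    - [[0, 0, -0.5, -6.9, 0], [0, 0, -2.1, -13.6, 0], [0, 0, -4.6, -20, 0], [0, 0, -8, -26, 0], [0, 0, -12.3, -31.4, 0], [0, 0, -17.4, -36, 0], [0, 0, -23.1, -39.9, 0], [0, 0, -29.3, -42.9, 0], [0, 0, -35.9, -44.9, 0], [0, 0, -35.9, -44.9, 0]]

```text
time_s: 21.6
eef_pos: [0.4536, 0.0225, 0.1169]
eef_rot: [0.004, 0.742, 0.67, 0.003]
wrist_force: [6.1, 2.5, 8.8]
opening: 0.058
grasp_force: 59.1
```

```bash
python3 -c "
from h import *
st()
p,d=camera('scene'); cv2.imwrite('pics/s3.png',cv2.resize(p[120:290,210:390],(635,600)))"
```

```text
{'time_s': 21.6, 'q': [-0.214, 0.045, 2.01, 0.001, 1.076, -0.112], 'eef_pos': [0.454, 0.022, 0.117], 'eef_rot': [0.004, 0.742, 0.67, 0.003], 'wrist_force': [6.068, 2.514, 8.784], 'opening': 0.058, 'grasp_force': 59.135}
```

View pics/s3.png

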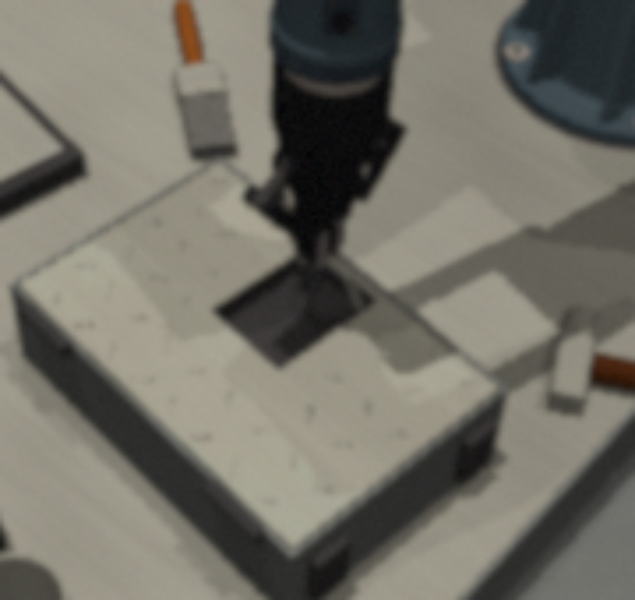

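```bash
python3 -c "
from h import *
phi=1.4;u=172-46*np.cos(phi);n=46*np.sin(phi)-2.5
th=np.arange(0,1.61,.08)
s=-u*np.cos(th)+n*np.sin(th); z=u*np.sin(th)+n*np.cos(th)
for i in range(1,21):
  b=0 if i<=10 else 10
  print(i,round(s[i]-s[b],1),-round(z[i]-z[b],1))
"
```

```text
1 3.9 -13.0
2 8.9 -25.6
3 14.9 -37.8
4 21.8 -49.5
5 29.6 -60.6
6 38.3 -71.0
7 47.8 -80.7
8 58.1 -89.6
9 69.0 -97.6
10 80.5 -104.8
11 12.1 -6.2
12 24.6 -11.4
13 37.5 -15.7
14 50.7 -18.8
15 64.1 -20.9
16 77.6 -22.0
17 91.2 -21.9
18 104.7 -20.7
19 118.1 -18.5
20 131.3 -15.2
```

Call:
move_arm:
  series:
    - [[0, 0, 4, -13, 0], [0, 0, 9, -25.6, 0], [0, 0, 15, -38, 0], [0, 0, 22, -49.5, 0], [0, 0, 29.6, -60.6, 0], [0, 0, 38, -71, 0], [0, 0, 48, -81, 0], [0, 0, 58, -89.6, 0], [0, 0, 69, -97.6, 0], [0, 0, 80.5, -105, 0]]

```text
time_s: 22.48
eef_pos: [0.5257, 0.0152, 0.2169]
eef_rot: [-0.004, 0.742, 0.67, -0.004]
wrist_force: [-12.6, 2.4, -1.3]
opening: 0.053
grasp_force: 58.8
```

```bash
python3 -c "
from h import *
st()
p,d=camera('scene'); cv2.imwrite('pics/s4.png',cv2.resize(p[80:290,190:410],(628,600)))"
```

```text
{'time_s': 22.483, 'q': [-0.196, 0.093, 1.736, -0.001, 1.324, -0.094], 'eef_pos': [0.526, 0.015, 0.217], 'eef_rot': [-0.004, 0.742, 0.67, -0.004], 'wrist_force': [-12.642, 2.351, -1.302], 'opening': 0.053, 'grasp_force': 58.799}
```

View pics/s4.png

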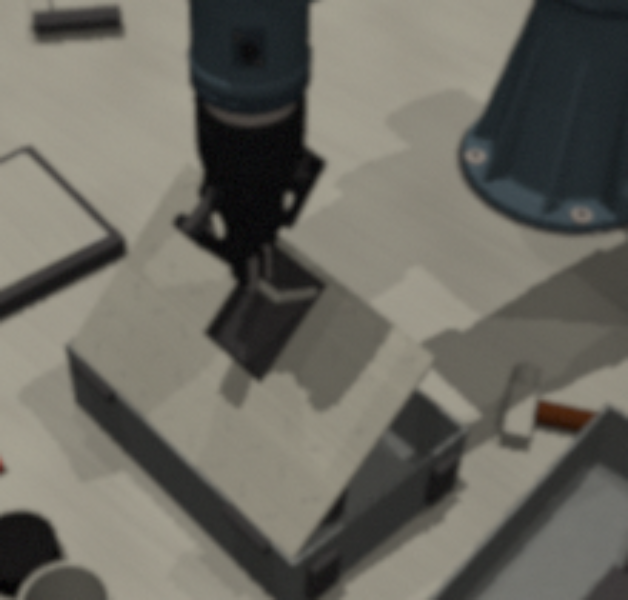

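Lid is about 45° open, ring still held. Continue over the arc.

Call:
move_arm:
  series:
    - [[0, 0, 12, -6, 0], [0, 0, 24.6, -11.4, 0], [0, 0, 37.5, -15.7, 0], [0, 0, 50.7, -19, 0], [0, 0, 64, -21, 0], [0, 0, 77.6, -22, 0], [0, 0, 91, -22, 0], [0, 0, 104.7, -20.7, 0], [0, 0, 118, -18.5, 0], [0, 0, 131, -15, 0]]

```text
time_s: 23.37
eef_pos: [0.6603, 0.0011, 0.2345]
eef_rot: [-0.0, 0.742, 0.67, -0.0]
wrist_force: [0.1, 0.2, -0.2]
opening: -0.001
grasp_force: 0.0
```

```bash
python3 -c "
from h import *
st()
p,d=camera('scene'); cv2.imwrite('pics/s5.png',cv2.resize(p[80:290,190:410],(628,600)))
C=cloud('scene',d);np.save('c5.npy',C)"
```

```text
{'time_s': 23.367, 'q': [-0.177, 0.365, 1.371, -0.001, 1.405, -0.075], 'eef_pos': [0.66, 0.001, 0.234], 'eef_rot': [-0.0, 0.742, 0.67, -0.0], 'wrist_force': [0.127, 0.205, -0.188], 'opening': -0.001, 'grasp_force': 0.0}
```

View pics/s5.png

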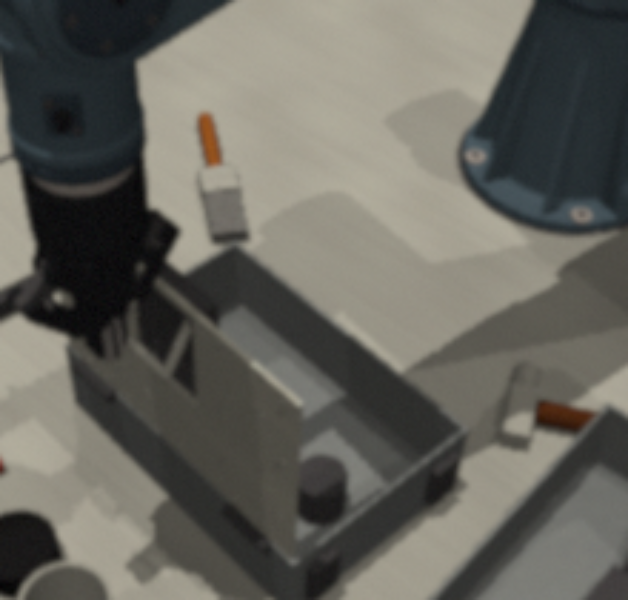

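Call:
move_arm:
  series:
    - [[0, 0, 4, -10, 0], [0, 0, 8, -40, 0], [0, 0, 8, -80, 0], [0, 0, 8, -120, 0], [0, 0, 0, -130, 0], [0, 0, -40, -130, 0], [0, 0, -80, -130, 0], [0, 0, -120, -130, 0], [0, 0, -160, -130, 0], [0, 0, -200, -130, 0]]

```text
time_s: 24.25
eef_pos: [0.4588, 0.0218, 0.364]
eef_rot: [0.0, 0.742, 0.67, 0.0]
wrist_force: [-1.0, -0.6, 1.3]
opening: 0.002
grasp_force: 0.0
```

Call:
move_arm:
  series:
    - [[1, -40, 0, 0, 0], [1, -80, 0, 0, 0], [1, -120, 0, 0, 0], [1, -160, 0, 0, 0], [1, -200, 0, 0, 0], [1, -240, 0, 0, 0], [1, -280, 0, 0, 0], [1, -280, 0, 0, 0], [1, -280, 0, 0, 0], [1, -280, 0, 0, 0]]

```text
time_s: 25.08
eef_pos: [0.4326, -0.2564, 0.3639]
eef_rot: [0.0, 0.743, 0.67, 0.0]
wrist_force: [-0.2, 1.0, 0.5]
opening: 0.999
grasp_force: 0.0
```

```bash
python3 - <<'E'
from h import *
st()
a=np.radians(-5.7); e1=np.array([np.cos(a),np.sin(a)]); e2=np.array([-e1[1],e1[0]])
for n in("top","scene"):
    p,d=camera(n); cv2.imwrite(f"pics/{n}6.png",p); C=cloud(n,d)
    s=C[...,:2]@e1; t=C[...,:2]@e2; z=C[...,2]; ok=d>0
    inn=ok&(s>.417)&(s<.6)&(t>-.075)&(t<.208)
    m=inn&(z>.04)&(z<.056); k,l=cv2.connectedComponents(m.astype(np.uint8))
    for i in range(1,k):
        if (l==i).sum()>15:
            c,r=cv2.minEnclosingCircle((C[l==i][:,:2]*1000).astype(np.float32)); print(n,"cyl",c,r,C[l==i][:,2].mean(),(l==i).sum(), "s,t",np.array(c)@e1,np.array(c)@e2)
    L=ok&(s>.5)&(s<.75)&(t>-.085)&(t<.22)&(z>.1)&(z<.3)
    P=np.c_[s[L],z[L]]; print(n,L.sum(), P.max(0),P.min(0), "top edge s",np.median(P[P[:,1]>P[:,1].max()-.01],0))
E
```

```text
{'time_s': 25.083, 'q': [-0.772, -0.065, 1.601, 0.0, 1.605, -0.669], 'eef_pos': [0.433, -0.256, 0.364], 'eef_rot': [0.0, 0.743, 0.67, 0.0], 'wrist_force': [-0.168, 0.956, 0.539], 'opening': 0.999, 'grasp_force': 0.0}
top cyl (531.9260864257812, 101.90619659423828) 22.213632583618164 0.048400340526887846 218 s,t 519.1747171625846 154.23309432058244
top cyl (521.2852172851562, -59.527587890625) 22.26775550842285 0.048469019528178205 218 s,t 524.6200241301823 -7.459340571102655
top 1899 [0.60887839 0.27482695] [0.58539622 0.10002826] top edge s [0.60408897 0.2684939 ]
scene cyl (534.3192749023438, 104.72772216796875) 23.045989990234375 0.04862184259721533 245 s,t 521.2758394722769 157.27835993909255
scene 4584 [0.61172844 0.27374239] [0.58654264 0.10006016] top edge s [0.60754576 0.26817298]
```

View pics/top6.png

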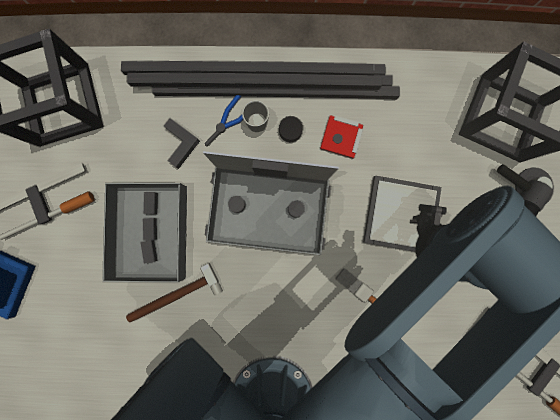

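```bash
python3 -c "
from h import *
plan([(.46,-.18,.25,40),(.522,-.0592,.18,84.3),(.522,-.0592,.022,84.3)])"
```

```text
now [ 0.4331 -0.2556  0.3639] yaw -5.8 q6 -0.67 F [-0.93 -0.53  0.18] op 0.997 t 25.2
[ 78.  19. 114.] turn -0.8 dist 139
[ 53. 125.  70.] turn -0.77 dist 153
[  0.   0. 158.] turn 0.0 dist 158
```

Call:
move_arm:
  series:
    - [[0.75, 10, 2, 15, -0.1], [0.75, 20, 5, 30, -0.2], [0.75, 30, 8, 45, -0.3], [0.75, 40, 10, 60, -0.4], [0.75, 50, 12, 75, -0.5], [0.75, 60, 15, 90, -0.6], [0.75, 70, 17, 105, -0.7], [0.75, 78, 19, 114, -0.8], [0.75, 78, 19, 114, -0.8], [0.75, 78, 19, 114, -0.8]]

```text
time_s: 26.02
eef_pos: [0.46, -0.1798, 0.2494]
eef_rot: [-0.0, 0.423, 0.906, -0.0]
wrist_force: [0.7, -0.3, 0.7]
opening: 0.752
grasp_force: 0.0
```

Call:
move_arm:
  series:
    - [[0.75, 7, 16, 9, -0.1], [0.75, 14, 32, 18, -0.2], [0.75, 21, 48, 27, -0.3], [0.75, 28, 64, 36, -0.4], [0.75, 35, 80, 45, -0.5], [0.75, 42, 96, 54, -0.6], [0.75, 48, 110, 62, -0.7], [0.75, 53, 125, 70, -0.77], [0.75, 53, 125, 70, -0.77], [0.75, 53, 125, 70, -0.77]]

```text
time_s: 26.85
eef_pos: [0.522, -0.0602, 0.1799]
eef_rot: [0.0, 0.052, 0.999, -0.0]
wrist_force: [0.0, -0.1, 0.1]
opening: 0.753
grasp_force: 0.0
```

```bash
python3 -c "
from h import *
plan([(.522,-.0592,.022,84.3)])"
```

```text
now [ 0.522  -0.0602  0.1799] yaw 84.0 q6 -1.81 F [ 0.01 -0.07  0.11] op 0.753 t 26.9
[  0.   1. 158.] turn -0.01 dist 158
```

Call:
move_arm:
  series:
    - [[0.75, 0, 1, 30, 0], [0.75, 0, 1, 60, 0], [0.75, 0, 1, 90, 0], [0.75, 0, 1, 115, 0], [0.75, 0, 1, 135, 0], [0.75, 0, 1, 148, 0], [0.75, 0, 1, 156, 0], [0.75, 0, 1, 156, 0], [0.5, 0, 1, 156, 0], [0, 0, 1, 156, 0]]

```text
time_s: 27.68
eef_pos: [0.523, -0.06, 0.0251]
eef_rot: [0.001, 0.052, 0.999, -0.0]
wrist_force: [1.9, -1.4, -4.3]
opening: 0.506
grasp_force: 61.7
```

Call:
move_arm:
  series:
    - [[0, 0, 0, 0, 0], [0, 0, 0, 0, 0], [0, 0, 0, 0, 0], [0, 0, 0, 0, 0], [0, 0, 0, 0, 0], [0, 0, 0, 0, 0], [0, 0, 0, 0, 0], [0, 0, 0, 0, 0], [0, 0, 0, 0, 0], [0, 0, 0, 0, 0]]

```text
time_s: 28.52
eef_pos: [0.523, -0.0599, 0.025]
eef_rot: [0.001, 0.052, 0.999, -0.001]
wrist_force: [-1.8, -0.6, 5.9]
opening: 0.503
grasp_force: 62.2
```

Call:
move_arm:
  series:
    - [[0, 0, 0, -4, 0], [0, 0, 0, -10, 0], [0, 0, 0, -15, 0], [0, 0, 0, -20, 0], [0, 0, 0, -20, 0], [0, 0, 0, -20, 0], [0, 0, 0, -20, 0], [0, 0, 0, -20, 0], [0, 0, 0, -20, 0], [0, 0, 0, -20, 0]]

```text
time_s: 29.35
eef_pos: [0.5215, -0.0593, 0.0429]
eef_rot: [-0.0, 0.051, 0.999, 0.0]
wrist_force: [-0.1, 0.8, -5.6]
opening: 0.511
grasp_force: 61.9
```

```bash
python3 -c "
from h import *
for i in range(6):
  camera('top'); st()"
```

```text
{'time_s': 29.4, 'q': [-0.34, 0.327, 1.859, 0.0, 0.957, -1.808], 'eef_pos': [0.522, -0.059, 0.043], 'eef_rot': [-0.0, 0.051, 0.999, 0.0], 'wrist_force': [-0.25, -0.336, -5.766], 'opening': 0.504, 'grasp_force': 61.899}
{'time_s': 29.45, 'q': [-0.34, 0.327, 1.859, -0.0, 0.957, -1.808], 'eef_pos': [0.522, -0.059, 0.043], 'eef_rot': [-0.0, 0.051, 0.999, 0.0], 'wrist_force': [0.226, -0.637, -6.569], 'opening': 0.505, 'grasp_force': 61.9}
{'time_s': 29.5, 'q': [-0.34, 0.327, 1.859, -0.0, 0.957, -1.808], 'eef_pos': [0.522, -0.059, 0.043], 'eef_rot': [-0.0, 0.051, 0.999, 0.0], 'wrist_force': [-0.261, -0.234, -6.661], 'opening': 0.503, 'grasp_force': 61.9}
{'time_s': 29.55, 'q': [-0.34, 0.327, 1.859, 0.0, 0.957, -1.808], 'eef_pos': [0.522, -0.059, 0.043], 'eef_rot': [-0.0, 0.051, 0.999, 0.0], 'wrist_force': [-0.507, -0.162, -7.235], 'opening': 0.509, 'grasp_force': 61.899}
{'time_s': 29.6, 'q': [-0.34, 0.326, 1.859, 0.0, 0.957, -1.808], 'eef_pos': [0.522, -0.059, 0.043], 'eef_rot': [-0.0, 0.051, 0.999, 0.0], 'wrist_force': [-0.13, -0.483, -6.38], 'opening': 0.507, 'grasp_force': 61.9}
{'time_s': 29.65, 'q': [-0.34, 0.326, 1.859, -0.0, 0.957, -1.808], 'eef_pos': [0.522, -0.059, 0.043], 'eef_rot': [-0.0, 0.051, 0.999, -0.0], 'wrist_force': [-0.098, -0.048, -6.054], 'opening': 0.505, 'grasp_force': 61.899}
```

```bash
python3 -c "
from h import *
plan([(.522,-.0592,.15,None),(.511,-.356,.15,None),(.511,-.356,.05,None)])"
```

```text
now [ 0.5217 -0.0594  0.0432] yaw 84.1 q6 -1.81 F [-0.1  -0.05 -6.05] op 0.505 t 29.6
[  -0.    0. -107.] turn 0.0 dist 107
[ -20. -296.    0.] turn 0.0 dist 297
[  0.   0. 100.] turn 0.0 dist 100
```

Call:
move_arm:
  series:
    - [[0, 0, 0, -12, 0], [0, 0, 0, -28, 0], [0, 0, 0, -45, 0], [0, 0, 0, -62, 0], [0, 0, 0, -80, 0], [0, 0, 0, -96, 0], [0, 0, 0, -107, 0], [0, 0, 0, -107, 0], [0, 0, 0, -107, 0], [0, 0, 0, -107, 0]]

```text
time_s: 30.48
eef_pos: [0.521, -0.0591, 0.1494]
eef_rot: [-0.001, 0.051, 0.999, 0.0]
wrist_force: [-0.5, 0.7, -6.0]
opening: 0.503
grasp_force: 62.4
```

Call:
move_arm:
  series:
    - [[0, -2, -22, 0, 0], [0, -5, -55, 0, 0], [0, -7, -90, 0, 0], [0, -9, -125, 0, 0], [0, -11, -160, 0, 0], [0, -14, -195, 0, 0], [0, -16, -230, 0, 0], [0, -18, -262, 0, 0], [0, -20, -285, 0, 0], [0, -20, -296, 0, 0]]

```text
time_s: 31.32
eef_pos: [0.51, -0.3589, 0.1484]
eef_rot: [-0.001, 0.053, 0.999, 0.0]
wrist_force: [-0.8, 0.6, -6.1]
opening: 0.502
grasp_force: 62.8
```

```bash
python3 -c "
from h import *
camera('top');camera('top')
plan([(.511,-.356,.05,None)])"
```

```text
now [ 0.5101 -0.3573  0.1485] yaw 84.0 q6 -2.27 F [-0.12  0.58 -6.46] op 0.505 t 31.4
[-1.  1. 98.] turn 0.0 dist 98
```

Call:
move_arm:
  series:
    - [[0, 0, 0, 20, 0], [0, 0, 0, 45, 0], [0, 0, 0, 65, 0], [0, 0, 0, 80, 0], [0, 0, 0, 88, 0], [0, 0, 0, 92, 0], [0, 0, 0, 95, 0], [0, 0, 0, 97, 0], [0, 0, 0, 97, 0], [0, 0, 0, 97, 0]]

```text
time_s: 32.25
eef_pos: [0.5118, -0.3563, 0.0542]
eef_rot: [0.001, 0.051, 0.999, -0.001]
wrist_force: [-0.1, 0.5, -6.0]
opening: 0.504
grasp_force: 63.0
```

```bash
python3 -c "
from h import *
for i in range(4):
  camera('top'); st()"
```

```text
{'time_s': 32.3, 'q': [-0.798, 0.489, 1.596, 0.0, 1.056, -2.266], 'eef_pos': [0.512, -0.356, 0.054], 'eef_rot': [0.001, 0.051, 0.999, -0.001], 'wrist_force': [0.076, -0.016, -6.658], 'opening': 0.506, 'grasp_force': 63.036}
{'time_s': 32.35, 'q': [-0.798, 0.489, 1.596, 0.0, 1.056, -2.266], 'eef_pos': [0.512, -0.356, 0.054], 'eef_rot': [0.001, 0.051, 0.999, -0.001], 'wrist_force': [-0.455, -0.455, -6.463], 'opening': 0.509, 'grasp_force': 63.036}
{'time_s': 32.4, 'q': [-0.798, 0.489, 1.596, 0.0, 1.055, -2.266], 'eef_pos': [0.512, -0.356, 0.054], 'eef_rot': [0.001, 0.051, 0.999, -0.0], 'wrist_force': [-0.103, -0.21, -5.726], 'opening': 0.507, 'grasp_force': 63.036}
{'time_s': 32.45, 'q': [-0.798, 0.489, 1.596, 0.0, 1.056, -2.266], 'eef_pos': [0.512, -0.356, 0.054], 'eef_rot': [0.0, 0.051, 0.999, -0.0], 'wrist_force': [-1.032, 0.122, -6.595], 'opening': 0.506, 'grasp_force': 63.036}
```

Not yet in contact; 4 mm lower, release, retreat upward.

Call:
move_arm:
  series:
    - [[0, 0, 0, 1, 0], [0, 0, 0, 2, 0], [0, 0, 0, 3, 0], [0, 0, 0, 4, 0], [0, 0, 0, 4, 0], [0, 0, 0, 4, 0], [0, 0, 0, 4.5, 0], [0, 0, 0, 4.5, 0], [0, 0, 0, 4.5, 0], [0, 0, 0, 4.5, 0]]

```text
time_s: 33.28
eef_pos: [0.5112, -0.3559, 0.0491]
eef_rot: [-0.0, 0.051, 0.999, -0.0]
wrist_force: [-3.0, 1.5, 1.1]
opening: 0.508
grasp_force: 63.4
```

Call:
move_arm:
  series:
    - [[0.6, 0, 0, 0, 0], [0.7, 0, 0, 0, 0], [0.85, 0, 0, 0, 0], [0.85, 0, 0, 0, 0], [0.85, 0, 0, -10, 0], [0.85, 0, 0, -40, 0], [0.85, 0, 0, -80, 0], [0.85, 0, 0, -120, 0], [0.85, 0, 0, -160, 0], [0.85, 0, 0, -200, 0]]

```text
time_s: 34.12
eef_pos: [0.5111, -0.3557, 0.2517]
eef_rot: [0.0, 0.051, 0.999, -0.0]
wrist_force: [0.6, -0.4, 0.3]
opening: 0.846
grasp_force: 0.0
```

```bash
python3 - <<'E'
from h import *
st()
p,d=camera('scene'); cv2.imwrite('pics/s7.png',p)
a=np.radians(-5.7); e1=np.array([np.cos(a),np.sin(a)]); e2=np.array([-e1[1],e1[0]])
C=cloud('scene',d); z=C[...,2]
m=(z>.06)&(z<.08)&(np.abs(C[...,0]-.51)<.06)&(np.abs(C[...,1]+.356)<.06); print(rect(C[m]),np.median(z[m]),m.sum())
E
```

```text
{'time_s': 34.117, 'q': [-0.798, 0.269, 1.46, 0.0, 1.412, -2.266], 'eef_pos': [0.511, -0.356, 0.252], 'eef_rot': [0.0, 0.051, 0.999, -0.0], 'wrist_force': [0.637, -0.352, 0.276], 'opening': 0.846, 'grasp_force': 0.0}
(array([ 513.4, -353.4]), array([46.1, 43.5]), 63.4) 0.07245002421531646 182
```

View pics/s7.png

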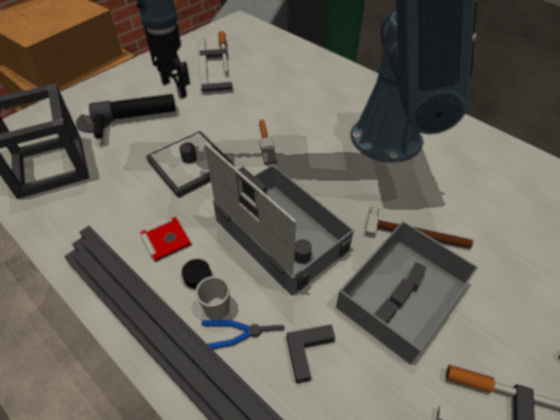

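```bash
python3 -c "
from h import *
a=np.radians(-5.7); e1=np.array([np.cos(a),np.sin(a)])
x,y=.67*e1
plan([(.511,-.356,.37,None),(x,y,.37,84.3),(x,y,.245,None)])"
```

```text
now [ 0.5142 -0.3586  0.2619] yaw 84.1 q6 -2.27 F [ 2.73 -1.65  6.96] op 0.845 t 34.2
[   2.    1. -108.] turn 0.0 dist 108
[-125.  304.    0.] turn -0.0 dist 329
[  0.   0. 125.] turn 0.0 dist 125
```

Call:
move_arm:
  series:
    - [[0, 0, 0, -20, 0], [0, 0, 0, -50, 0], [0, 0, 0, -85, 0], [0, 0, 0, -115, 0], [0, 0, 0, -115, 0], [0, 0, 0, -115, 0], [0, 0, 0, -115, 0], [0, 0, 0, -115, 0], [0, 0, 0, -115, 0], [0, 0, 0, -115, 0]]

```text
time_s: 35.0
eef_pos: [0.5109, -0.3555, 0.3622]
eef_rot: [-0.001, 0.051, 0.999, 0.001]
wrist_force: [-0.6, -0.3, 0.7]
opening: 0.002
grasp_force: 0.0
```

Call:
move_arm:
  series:
    - [[0, -14, 32, 0, 0], [0, -28, 66, 0, 0], [0, -42, 100, 0, 0], [0, -56, 135, 0, 0], [0, -70, 170, 0, 0], [0, -85, 205, 0, 0], [0, -100, 240, 0, 0], [0, -112, 272, 0, 0], [0, -125, 304, 0, 0], [0, -125, 304, 0, 0]]

```text
time_s: 35.83
eef_pos: [0.6683, -0.0601, 0.3624]
eef_rot: [-0.0, 0.048, 0.999, 0.001]
wrist_force: [1.0, -0.3, -0.5]
opening: -0.001
grasp_force: 0.0
```

```bash
python3 - <<'E'
from h import *
a=np.radians(-5.7); e1=np.array([np.cos(a),np.sin(a)])
x,y=.67*e1
plan([(x,y,.245,84.3)])
u=165;n=2
th=np.arange(1.6,-.01,-.1)
s=607-u*np.cos(th)+n*np.sin(th)+11; z=80+u*np.sin(th)+n*np.cos(th)
print(np.c_[th,s,z].round(1))
E
```

```text
now [ 0.6683 -0.0601  0.3624] yaw 84.5 q6 -1.74 F [ 1.02 -0.27 -0.5 ] op -0.001 t 35.8
[  1.  -7. 117.] turn 0.0 dist 118
[[ 1.600e+00  6.248e+02  2.449e+02]
 [ 1.500e+00  6.083e+02  2.447e+02]
 [ 1.400e+00  5.919e+02  2.429e+02]
 [ 1.300e+00  5.758e+02  2.395e+02]
 [ 1.200e+00  5.601e+02  2.345e+02]
 [ 1.100e+00  5.449e+02  2.280e+02]
 [ 1.000e+00  5.305e+02  2.199e+02]
 [ 9.000e-01  5.170e+02  2.105e+02]
 [ 8.000e-01  5.045e+02  1.998e+02]
 [ 7.000e-01  4.931e+02  1.878e+02]
 [ 6.000e-01  4.829e+02  1.748e+02]
 [ 5.000e-01  4.742e+02  1.609e+02]
 [ 4.000e-01  4.668e+02  1.461e+02]
 [ 3.000e-01  4.610e+02  1.307e+02]
 [ 2.000e-01  4.567e+02  1.147e+02]
 [ 1.000e-01  4.540e+02  9.850e+01]
 [-0.000e+00  4.530e+02  8.200e+01]]
```

Call:
move_arm:
  series:
    - [[0, 0, 0, 25, 0], [0, 0, 0, 50, 0], [0, 0, 0, 80, 0], [0, 0, 0, 105, 0], [0, 0, 0, 117, 0], [0, 0, 0, 117, 0], [0, 0, 0, 117, 0], [0, 0, 0, 117, 0], [0, 0, 0, 117, 0], [0, 0, 0, 117, 0]]

```text
time_s: 36.67
eef_pos: [0.6677, -0.0666, 0.2489]
eef_rot: [0.002, 0.051, 0.999, -0.0]
wrist_force: [0.6, 1.1, 0.6]
opening: 0.003
grasp_force: 0.0
```

Call:
move_arm:
  series:
    - [[0, 15, 0, 0, 0], [0, 30, 0, 0, 0], [0, 46, 0, 0, 0], [0, 63, 0, 0.5, 0], [0, 79, 0, 2, 0], [0, 95, 0, 5.5, 0], [0, 111, 0, 10.5, 0], [0, 126, 0, 17, 0], [0, 140.5, 0, 25, 0], [0, 140.5, 0, 25, 0]]

```text
time_s: 37.5
eef_pos: [0.5252, -0.0514, 0.2217]
eef_rot: [-0.0, 0.051, 0.999, 0.0]
wrist_force: [0.5, 0.6, 0.0]
opening: -0.002
grasp_force: 0.0
```

```bash
python3 - <<'E'
from h import *
st()
p,d=camera('scene'); cv2.imwrite('pics/s8.png',p[60:360,150:450])
E
```

```text
{'time_s': 37.5, 'q': [-0.323, 0.085, 1.735, -0.0, 1.323, -1.791], 'eef_pos': [0.525, -0.051, 0.222], 'eef_rot': [-0.0, 0.051, 0.999, 0.0], 'wrist_force': [0.456, 0.611, 0.012], 'opening': -0.002, 'grasp_force': 0.0}
```

View pics/s8.png

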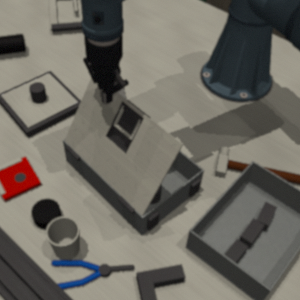

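Lid swung down to about 1 rad with the ring folded flat. Continue the arc.

Call:
move_arm:
  series:
    - [[0, 13.5, 0, 9.5, 0], [0, 26, 0, 20, 0], [0, 37.5, 0, 32, 0], [0, 47.5, 0, 45, 0], [0, 56, 0, 59, 0], [0, 63.5, 0, 74, 0], [0, 69.5, 0, 89, 0], [0, 74, 0, 105, 0], [0, 76.5, 0, 121.5, 0], [0, 77.5, 0, 135, 0]]

```text
time_s: 38.38
eef_pos: [0.451, -0.0444, 0.0868]
eef_rot: [0.001, 0.051, 0.999, -0.0]
wrist_force: [0.2, 0.5, 1.2]
opening: -0.001
grasp_force: 0.6
```

Call:
move_arm:
  series:
    - [[0, 0, 0, 2, 0], [0, 0, 0, 4, 0], [0, 0, 0, 5, 0], [0, 0, 0, 5, 0], [0, 0, 0, 5, 0], [0, 0, 0, 5, 0], [0, 0, 0, 5, 0], [0, 0, 0, 5, 0], [0, 0, 0, 5, 0], [0, 0, 0, 5, 0]]

```text
time_s: 39.22
eef_pos: [0.4502, -0.044, 0.082]
eef_rot: [0.0, 0.051, 0.999, -0.0]
wrist_force: [-0.4, 1.0, 3.3]
opening: 0.003
grasp_force: 1.5
```

```bash
python3 -c "
from h import *
st()"
```

```text
{'time_s': 39.217, 'q': [-0.361, 0.11, 2.027, 0.0, 1.004, -1.829], 'eef_pos': [0.45, -0.044, 0.082], 'eef_rot': [0.0, 0.051, 0.999, -0.0], 'wrist_force': [-0.436, 0.968, 3.304], 'opening': 0.003, 'grasp_force': 1.484}
```

Call:
move_arm:
  series:
    - [[0, 0, 0, 1, 0], [0, 0, 0, 2, 0], [0, 0, 0, 3, 0], [0, 0, 0, 3, 0], [0, 0, 0, 3, 0], [0, 0, 0, 0, 0], [0, 0, 0, -20, 0], [0, 0, 0, -50, 0], [0, 0, 0, -85, 0], [0, 0, 0, -115, 0]]

```text
time_s: 40.05
eef_pos: [0.4497, -0.0438, 0.1983]
eef_rot: [-0.0, 0.051, 0.999, 0.0]
wrist_force: [0.0, -0.3, 1.1]
opening: 0.001
grasp_force: 0.0
```

Call:
move_arm:
  series:
    - [[0, 10, -20, -10, 0], [0, 20, -55, -20, 0], [0, 30, -90, -40, 0], [0, 40, -125, -60, 0], [0, 50, -160, -80, 0], [0, 50, -190, -100, 0], [0, 50, -220, -110, 0], [0, 50, -220, -110, 0], [0, 50, -220, -110, 0], [0, 50, -220, -110, 0]]

```text
time_s: 40.88
eef_pos: [0.3773, -0.2569, 0.3058]
eef_rot: [-0.001, 0.052, 0.999, 0.001]
wrist_force: [0.6, -0.5, 0.3]
opening: -0.001
grasp_force: 0.0
```

```bash
python3 - <<'E'
from h import *
st()
a=np.radians(-5.7); e1=np.array([np.cos(a),np.sin(a)]); e2=np.array([-e1[1],e1[0]])
for n in("top","scene"):
    p,d=camera(n); cv2.imwrite(f"pics/{n}9.png",p); C=cloud(n,d)
    s=C[...,:2]@e1; t=C[...,:2]@e2; z=C[...,2]
    for lo,hi in((.418,.44),(.57,.59)):
        m=(s>lo)&(s<hi)&(t>.12)&(t<.2); print(n,"lid z",np.median(z[m]).round(4))
    m=(s>.477)&(s<.484)&(t>.05)&(t<.085); print("bar z",np.median(z[m]).round(4))
    mb=(z>.02)&(z<.075)&(C[...,0]>.33)&(C[...,0]<.578)&(C[...,1]>.255)&(C[...,1]<.44)
    k,l=cv2.connectedComponents(mb.astype(np.uint8))
    for i in range(1,k):
        if (l==i).sum()>40: print("bin",rect(C[l==i]))
    m=(z>.06)&(z<.08)&(np.abs(C[...,0]-.51)<.06)&(np.abs(C[...,1]+.356)<.06); print("cyl",rect(C[m]) if m.sum()>9 else None)
E
```

```text
{'time_s': 40.883, 'q': [-0.859, -0.15, 1.792, 0.0, 1.501, -2.327], 'eef_pos': [0.377, -0.257, 0.306], 'eef_rot': [-0.001, 0.052, 0.999, 0.001], 'wrist_force': [0.589, -0.494, 0.26], 'opening': -0.001, 'grasp_force': 0.0}
top lid z 0.0814
top lid z 0.0816
bar z 0.0815
bin (array([533.4, 343.8]), array([58.2, 28.8]), 0.8)
bin (array([431. , 344.6]), array([119.8,  38.7]), 2.8)
cyl (array([ 508.7, -355.1]), array([45.2, 42.5]), -89.9)
scene lid z 0.0821
scene lid z 0.0821
bar z 0.0639
bin (array([433. , 345.9]), array([124.5,  37. ]), 1.9)
bin (array([530. , 344.7]), array([51.3, 27.8]), 0.7)
cyl (array([ 513.6, -353.1]), array([47.1, 43.1]), 50.9)
```

View pics/scene9.png

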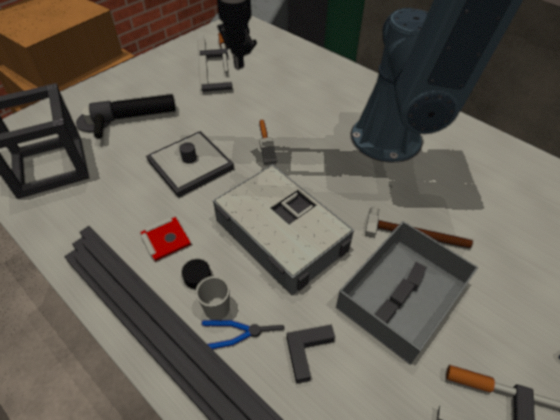

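The picture shows the lid flush and level with the ring folded at (295,207). The weight stands on the sheet at (188,152), the three offcuts lie in the bin near (405,290), and the other tools are unmoved. Handing in.

```bash
python3 -c "
from h import *
print(order.hand_in())"
```

```text
the job is handed in; nothing more can be done
None
```

Handed in at about 41 s; the verdict is not shown. In the last pictures the three offcuts lie in the bin, the cylinder I lifted at about 6.3 N (about 0.6 kg, so the solid one) stands on the cover sheet, the other one (not weighed) is in the box, the lid is flush with the ring flat, and the other tools look unmoved.

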